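# Put the spare loupe in the rack's empty pocket

### The job

The wooden loupe rack has three round pockets, and one of them is empty. Pick up the black eye loupe that stands on the bench and set it upright, fully down, in the empty pocket; leave the two loupes already in the rack where they are.

Things in the scene. Friction and masses are not known exactly. Their poses are not given: they have to be found in the camera images.
- rack: flat loupe rack of light wood, 90 x 270 x 16 mm, fixed to the bench. Origin: centre of its underside, on the work surface; z up, y along its row of pockets. Three round pockets, 48 mm across, 8 mm deep (floor 8 mm above the work surface), lie at x = 0, y = +85, 0 and -85 mm; two hold a loupe. Fixed stacks of moulds up to 160 mm tall stand between it and the spare loupe: carry over them.
- loupe_spare_mid (a point): the spare loupe: a black, round, cup-shaped eye loupe, 34 mm across, 30 mm tall, 25 to 40 g, standing upright on the bench, open end up, left of the rack; the only loupe outside it. The point is its centre, half-way up (15 mm above its underside); z is its axis, up. In a pocket it sticks out 22 mm above the rack. Grasp it from above across its sides.
- loupe_a_mid (a point): the same black eye loupe (34 mm across, 30 mm tall), standing in one of the rack's three pockets at the start, upright, its underside 8 mm above the work surface; which pocket differs from start to start. The point is its centre, half-way up; z is its axis, up.
- loupe_b_mid (a point): the same black eye loupe (34 mm across, 30 mm tall), standing in one of the rack's three pockets at the start, upright, its underside 8 mm above the work surface; which pocket differs from start to start. The point is its centre, half-way up; z is its axis, up.
Things that resemble listed ones, but are neither listed nor needed, are in the scene too. Leave any orange or pink look-alike of the part that bears loupe_spare_mid alone.

How it is judged:
At the end, for the whole second after the job is handed in: The spare loupe stands at rest in the empty pocket, upright within 0.2 rad, centre within 10 mm of the pocket axis along and across the rack and less than 27 mm above the rack's underside. The other two stand as upright and as low, within 20 mm of where they started (((x of loupe_spare_mid in the frame of rack between -0.01 and 0.01 m and y of loupe_spare_mid in the frame of rack between 0.075 and 0.095 m) or (x of loupe_spare_mid in the frame of rack between -0.01 and 0.01 m and y of loupe_spare_mid in the frame of rack between -0.01 and 0.01 m) or (x of loupe_spare_mid in the frame of rack between -0.01 and 0.01 m and y of loupe_spare_mid in the frame of rack between -0.095 and -0.075 m)) and z of each of loupe_spare_mid, loupe_a_mid, loupe_b_mid in the frame of rack below 0.027 m and angle between each of loupe_spare_mid, loupe_a_mid, loupe_b_mid's own z axis and vertical below 0.2 rad and linear speed of loupe_spare below 0.02 m/s and distance of each of loupe_a_mid, loupe_b_mid from where it was at the start of the episode below 0.02 m); the robot touches nothing.
It fails at once if a loupe that was already in the rack is moved more than 20 mm (distance of any of loupe_a_mid, loupe_b_mid from where it was at the start of the episode above 0.02 m).
It also fails if it takes over 35 s, if anything falls off the work surface, if the arm or the gripper's body presses on something with over 40 N, if the wrist force passes 120 N, or if a joint passes its speed limit or range.

### The arm

A 6-joint arm with a two-finger parallel gripper is mounted at the origin on a cart in front of the work surface, level with it; the furniture and walls round the work are solid. World frame = base frame: x ahead of the robot, y to its left, z up, the work surface at z = 0. Lengths are in m, angles in rad, forces in N, time in s.
With the tool pointing down it reaches from about 0.3 to 1 m from the base axis. Payload 5.1 kg.
Tool frame: the origin (TCP) lies between the finger pads; the fingertips stand 25 mm ahead of it and the grasp point (between the pads) lies 6 mm ahead of it; z points along the fingers, y is the direction in which the jaws open and shut (so a half turn about z gives the same grasp; the last joint's range is limited). The gripper opens to 95 mm and grips with 3 to 60 N. Pads are 20 mm wide; open, the fingers measure 119 mm over their backs; the gripper's body (75 mm by 180 mm) begins 59 mm behind the grasp point.
Start: joints at [-1.299, 0.124, 1.65, -0, 1.367, -0.083], TCP at [0.226, -0.61, 0.24] pointing down, gripper open.
Joint ranges: [-2.61, 2.61], [-1.02, 2.33], [0.03, 2.71], [-1.35, 4.49], [0.32, 2.68], [-2.91, 2.91]. Speed limits (rad/s): [2.57, 2.57, 3.14, 3.14, 3.14, 3.14].

### API

Orientations are given as a unit quaternion [x, y, z, w].
In Python, from station import move_ptp, move_straight, set_joints, gripper_to, wait, solve_ik, state, camera, get_calibration, IKError, hand_in, trace gives the robot as it stands. Calls block until the motion is done:
- move_ptp(position, orientation): joint-space move of the TCP to a pose.
- move_straight(position, frame=None, v=0.15, contact_N=None): straight line of the TCP; frame=None keeps the orientation; v is the mean speed in m/s. With contact_N (N) it stops when the force on the tool has changed by that much, and returns True; else False.
- set_joints(angles): joint-space move.
- gripper_to(opening, f_grip=None): finger opening in m; f_grip is the grip in N (None keeps the last); returns when the fingers have stopped.
- wait(seconds).
- solve_ik(position, orientation): joint angles nearest the present ones, or None.
- state(): the state.
- camera(name): name is "scene" or "top" or "wrist"; returns the picture (420x560x3 uint8, blue, green, red); there is no depth.
- get_calibration(name): a dict with "fx", "fy", "cx", "cy" (pixels), "distortion" ([k1, k2, p1, p2, k3] as OpenCV has them; the pictures are not rectified), "R" (3x3) and "t" (3): a world point X has camera coordinates R X + t. Camera axes: x right, y down, z forward; pixel columns grow to the right and rows downward; lengths in m; the calibration is good to about 2 mm. A picture is of the moment at which its call begins: read the wrist's pose just before it. get_calibration takes no time and is no camera call; for the wrist camera it gives the pose at the moment of the call.
A pose or a line that the arm cannot do raises IKError and nothing moves.
- hand_in(): hands the job in, once; it reports no verdict.
Trained networks look in the newest picture that a camera, given by its name, has taken for a name from the list of things; names that differ only in an ending like _2 or _b are one class to them, and where a whole thing is asked for, a point or a joint stands for the part that bears it (a point fixed in the world has none). Each returns a list of dicts, best first, with "score" (0 to 1); they miss things now and then, are a little off and sometimes report something else, mostly with a low value. They report only what shows in the picture. A call takes as long as a camera call. They do not tell look-alikes from the thing itself.
- trace(thing, camera): "region" (420x560 bool, what is visible of it) and "box" ([centre column, centre row, width, height] in pixels, round what is visible of it).
The state is a dict: "time": time; "joint_pos": joint angles; "joint_velocities": joint speeds; "joint_torque": joint torques, N m; "position": TCP position; "tool_rot": TCP orientation; "ft_force": force on the tool from outside, world axes, zero at the start; "torque": the same for the moment, N m; "gripper_width": finger opening in m.
Only numpy, scipy, OpenCV 4.12 (cv2) and the standard library are available. Lean on these libraries where they do the work, as an engineer would, in place of code of your own. Each camera call takes 0.05 s, during which the arm holds its last target. There are 200 camera calls.

## Working session

There is one attempt and no reset: what is moved stays moved. The work goes in short steps, each a Python script; the robot and the scene stay as the last script left them, time stands still between calls to the robot, and variables do not carry over. Pictures are saved under pics/ and viewed, about 8 in all and at most 12, crops included, and the job is handed in when it is done.

```bash
mkdir -p pics; cat > h.py <<'E'
import numpy as np, cv2
from station import *
def ray(cam,px,z,cal=None):
    c=cal or get_calibration(cam)
    K=np.array([[c["fx"],0,c["cx"]],[0,c["fy"],c["cy"]],[0,0,1]])
    u=cv2.undistortPoints(np.array(px,float).reshape(-1,1,2),K,np.array(c["distortion"],float)).reshape(-1,2)
    R=np.array(c["R"]);t=np.array(c["t"]).ravel();C=-R.T@t
    d=np.c_[u,np.ones(len(u))]@R
    return C+d*((z-C[2])/d[:,2])[:,None]
def proj(cam,X,cal=None):
    c=cal or get_calibration(cam)
    K=np.array([[c["fx"],0,c["cx"]],[0,c["fy"],c["cy"]],[0,0,1]])
    return cv2.projectPoints(np.array(X,float).reshape(-1,1,3),cv2.Rodrigues(np.array(c["R"],float))[0],np.array(c["t"],float),K,np.array(c["distortion"],float))[0].reshape(-1,2)
E
python3 - <<'E'
from h import *
for n in ("top","scene"):
    im=camera(n); cv2.imwrite(f"pics/{n}0.png",im)
    for th in ("rack","loupe_spare_mid"):
        for r in trace(th,n):
            b=r["box"]; print(n,th,round(r["score"],2),np.round(b,1),ray(n,[b[:2]],.016 if th=="rack" else .03).round(3), r["region"].sum())
s=state();print(s["tool_rot"],s["time"])
c=get_calibration("top");print(-np.array(c["R"]).T@np.array(c["t"]))
E
```

```text
top rack 0.61 [386.6 201.5 123.7  44.2] [[ 0.536 -0.271  0.016]] 4329
top loupe_spare_mid 0.81 [130.8 236.4  19.4  10.6] [[0.454 0.305 0.03 ]] 223
top loupe_spare_mid 0.79 [182.8 192.1  15.7  14.8] [[0.555 0.192 0.03 ]] 171
top loupe_spare_mid 0.74 [198.7 239.4  16.   13.6] [[0.447 0.153 0.03 ]] 196
top loupe_spare_mid 0.48 [160.4 235.8  21.   14.5] [[0.455 0.239 0.03 ]] 203
scene rack 0.81 [308.8 195.7  75.9  44. ] [[ 0.517 -0.223  0.016]] 1369
scene loupe_spare_mid 0.74 [190.8 262.6  15.5  19.1] [[0.532 0.218 0.03 ]] 220
scene loupe_spare_mid 0.63 [181.5 304.9  18.   20.1] [[0.442 0.324 0.03 ]] 343
scene loupe_spare_mid 0.61 [235.4 267.4  14.1  21.5] [[0.44  0.171 0.03 ]] 239
scene loupe_spare_mid 0.55 [203.8 285.4  13.6  22.2] [[0.45  0.256 0.03 ]] 271
[ 9.84308851e-01  1.76453849e-01 -3.67047614e-05 -3.52054992e-04] 0.3
[ 0.35646783 -0.0282865   0.9390172 ]
```

View pics/top0.png

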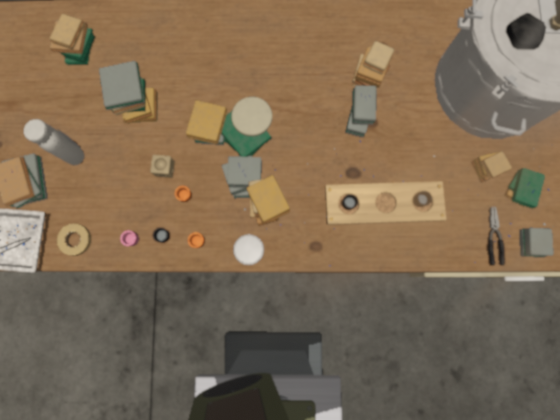

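View pics/scene0.png

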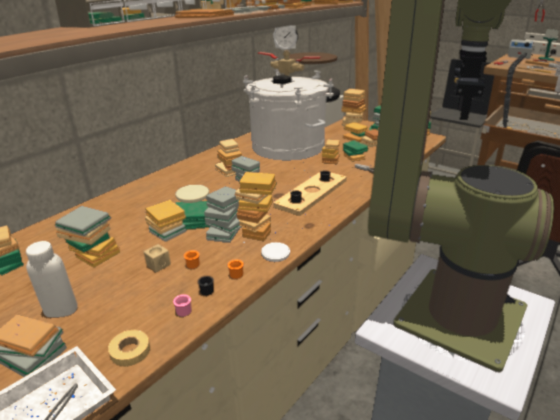

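The black ring at top (161,236), scene (204,285), is the spare. Possible mix-ups in the top view are orange (182,193) and (196,240), pink (129,238), and the tape ring (73,240). The empty pocket looks like the middle one, at top (386,202). I'll go above the loupe and take a close look on the way, passing over the rack first.

```bash
python3 - <<'E'
from h import *
Q=[.70711,.70711,0,0]
p=state()["position"]
def look(n,th,z):
    cal=get_calibration("wrist"); im=camera("wrist"); cv2.imwrite(f"pics/{n}.png",im)
    for r in trace(th,"wrist"):
        b=r["box"]; print(th,round(r["score"],2),np.round(b,1),ray("wrist",[b[:2]],z,cal).round(4), r["region"].sum())
        if th=="rack":
            m=r["region"].astype(np.uint8); rect=cv2.minAreaRect(cv2.findNonZero(m)); bp=cv2.boxPoints(rect); print(ray("wrist",bp,z,cal).round(4))
    return cal
move_straight([p[0],p[1],.32],v=.3)
move_ptp([.50,-.27,.34],Q); print(state()["joint_pos"])
cal=look("w_rack","rack",.016); look("w_rack","loupe_a_mid",.038)
move_ptp([.42,.239,.30],Q); print(state()["joint_pos"])
look("w_sp","loupe_spare_mid",.03)
print(state()["time"])
a=cv2.imread("pics/w_rack.png");b=cv2.imread("pics/w_sp.png")
cv2.imwrite("pics/both.png",cv2.resize(np.vstack([a,b]),(400,600)))
E
```

```text
[-5.90923821e-01 -9.97527989e-02  1.70996292e+00 -3.47501504e-04
  1.53188578e+00 -5.89491044e-01]
rack 0.65 [306.6 170.4  70.8 202.9] [[ 0.5367 -0.2594  0.016 ]] 12048
[[ 0.4863 -0.1335  0.016 ]
 [ 0.5753 -0.1325  0.016 ]
 [ 0.5895 -0.4027  0.016 ]
 [ 0.4879 -0.4039  0.016 ]]
loupe_a_mid 0.56 [309.2 237.2  31.1  30.8] [[ 0.5401 -0.3467  0.038 ]] 577
[ 4.04926850e-01 -2.85896897e-01  1.93458005e+00 -2.82211104e-04
  1.49274321e+00  4.06047431e-01]
loupe_spare_mid 0.97 [386.1 217.1  31.3  30.6] [[0.5526 0.1986 0.03  ]] 695
loupe_spare_mid 0.86 [311.7 181.7  34.8  29.7] [[0.4599 0.2424 0.03  ]] 668
loupe_spare_mid 0.7 [306.2 120.6  26.   31.7] [[0.452  0.3134 0.03  ]] 615
loupe_spare_mid 0.59 [299.5 243.2  26.7  30.7] [[0.4463 0.1648 0.03  ]] 659
4.5
```

View pics/both.png

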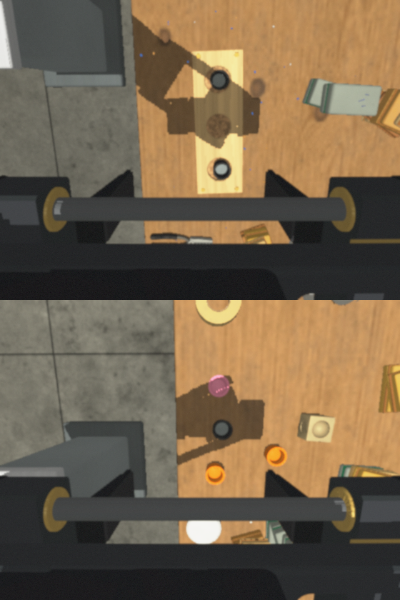

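The middle pocket (218,125 in the combined picture) is empty and loupes stand at the two ends. The black spare is at (222,429), with pink above it and two oranges below. Next is a closer look at the spare, plus a sharper rack fit.

```bash
python3 - <<'E'
from h import *
Q=[.70711,.70711,0,0]
move_ptp([.457,.225,.16],Q)
cal=get_calibration("wrist"); im=camera("wrist"); cv2.imwrite("pics/w_sp2.png",im)
for r in trace("loupe_spare_mid","wrist"):
    b=r["box"]; print(round(r["score"],2),np.round(b,1))
    P=ray("wrist",[b[:2]],.03,cal)[0]; print(P)
C=-np.array(cal["R"]).T@np.array(cal["t"]); print("cam",C)
for q in ([.457,.24],[.452,.24]):
  a=np.linspace(0,2*np.pi,40); 
  for z in (.03,): pts=proj("wrist",np.c_[q[0]+.017*np.cos(a),q[1]+.017*np.sin(a),0*a+z],cal); print(pts.min(0),pts.max(0))
a=np.linspace(0,2*np.pi,60)
def circ(x,y,z): return proj("wrist",np.c_[x+.017*np.cos(a),y+.017*np.sin(a),0*a+z],cal)
for z,c in((.03,(0,255,0)),(0,(255,0,0))): cv2.polylines(im,[np.int32(circ(.457,.24,z)*8)],True,c,1,shift=3)
u,v=proj("wrist",[.457,.24,.03],cal)[0].astype(int); print(u,v)
c1=cv2.resize(im[max(0,v-70):v+70,u-95:u+95],(380,280),interpolation=2)
r=cv2.imread("pics/w_rack.png")[60:280,260:360]; r=cv2.resize(r,(270,594),interpolation=2)
o=np.zeros((594,660,3),np.uint8);o[:280,:380]=c1;o[:,390:]=r;cv2.imwrite("pics/c2.png",o)
print(state()["time"])
E
```

```text
0.76 [280.4 191.7  45.2  42.2]
[0.45874998 0.2415218  0.03      ]
0.69 [268.1 266.5  36.9  24.8]
[0.44845463 0.1773193  0.03      ]
0.61 [392.9 239.4  45.6  38.7]
[0.55240717 0.20136822 0.03      ]
0.56 [273.2  97.   43.   47.9]
[0.45317491 0.31407391 0.03      ]
cam [0.45695847 0.29022022 0.30573374]
[257.13654097 172.46739528] [299.34823034 214.07641172]
[250.91476968 172.46421193] [293.1351078  214.07412302]
278 193
5.2333
```

View pics/c2.png

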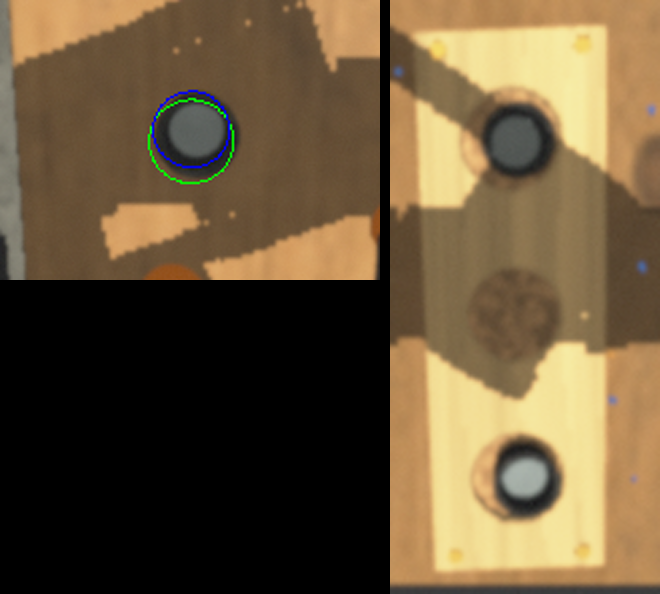

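The overlay crop shows the black loupe's ring centred near (200,136), which agrees with the trace at (0.459,0.242). In the rack crop the empty pocket is at (515,315). I'll grasp now and compute the pocket position.

```bash
python3 - <<'E'
from h import *
Q=[.70711,.70711,0,0]
cal=get_calibration("wrist"); p=np.array(state()["position"])
c2=dict(cal); R=np.array(cal["R"]); c2["t"]=np.array(cal["t"])-R@(np.array([.50,-.27,.34])-p)
f=lambda L:[[260+(x-390)/2.7-.3,60+y/2.7-.3] for x,y in L]
k=ray("wrist",f([(415,35),(607,26),(605,563),(435,571),(515,315)]),.016,c2); print(k.round(4), k[:4].mean(0))
gripper_to(.065,20)
move_straight([.459,.242,.16]); move_straight([.459,.242,.039],v=.12,contact_N=8)
gripper_to(.02,15); s=state(); print(s["gripper_width"],s["position"],s["time"])
move_straight([.459,.242,.06],v=.1); print(state()["gripper_width"])
move_straight([.459,.242,.30],v=.3); print(state()["gripper_width"],state()["time"])
E
```

```text
[[ 0.4887 -0.1344  0.016 ]
 [ 0.5786 -0.1302  0.016 ]
 [ 0.5888 -0.399   0.016 ]
 [ 0.498  -0.4035  0.016 ]
 [ 0.5381 -0.2661  0.016 ]] [ 0.53853355 -0.26675808  0.016     ]
0.032764724204660464 [0.45912548 0.24204173 0.03915541] 8.0167
0.032754539424495265
0.03304225599034154 9.325
```

```bash
python3 - <<'E'
from h import *
Q=[.70711,.70711,0,0]
move_ptp([.538,-.2665,.30],Q)
move_straight([.538,-.2665,.115],v=.25)
p=np.array(state()["position"]); cal=get_calibration("wrist"); im=camera("wrist")
a=np.linspace(0,2*np.pi,60)
def circ(x,y,z,r,c): cv2.polylines(im,[np.int32(proj("wrist",np.c_[x+r*np.cos(a),y+r*np.sin(a),0*a+z],cal)*8)],True,c,1,shift=3)
circ(.538,-.2665,.016,.024,(0,255,0)); circ(.538-.085*.036,-.2665+.085,.016,.024,(0,255,0));circ(p[0],p[1],p[2]-.009,.017,(255,0,0))
for r in trace("loupe_a_mid","wrist"): print(round(r["score"],2),np.round(r["box"],1),ray("wrist",[r["box"][:2]],.038,cal))
cv2.imwrite("pics/w_pl.png",cv2.resize(im[60:300,130:430],(750,600),interpolation=2)); print(p,state()["gripper_width"],state()["time"])
E
```

```text
0.88 [281.  325.8  47.4  34. ] [[ 0.54069681 -0.33885992  0.038     ]]
[ 0.53912025 -0.26681763  0.11672317] 0.0329095890001165 12.1833
```

View pics/w_pl.png

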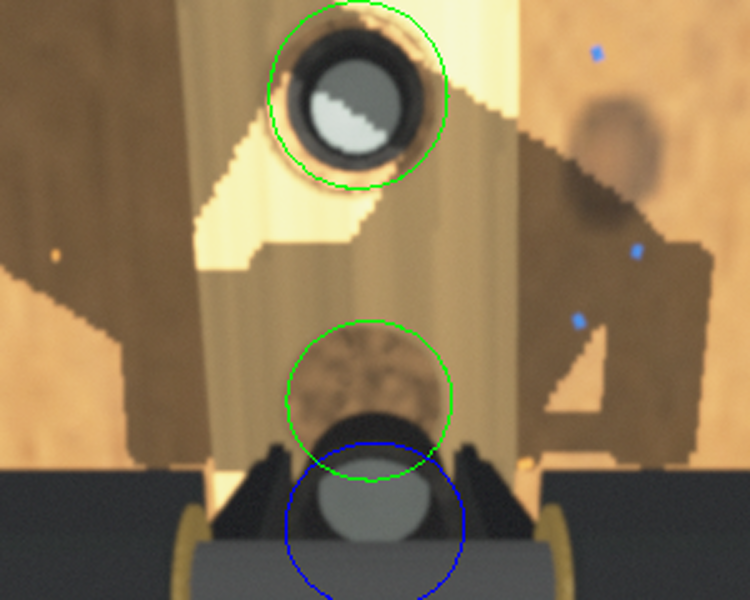

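The upper green circle matches its pocket to within about 3 mm, and the middle pocket (370,400) matches its prediction. The loupe is held between the fingers at about (375,510). I'll lower it.

```bash
python3 - <<'E'
from h import *
wait(.2)
move_straight([.538,-.2665,.062],v=.12)
hit=move_straight([.538,-.2665,.0455],v=.03,contact_N=5); s=state(); print(hit,s["position"],s["ft_force"])
gripper_to(.06,15); move_straight([.538,-.2665,.12],v=.12)
move_straight([.538,-.30,.26],v=.3); wait(.3)
cal=get_calibration("wrist"); im=camera("wrist")
for r in trace("loupe_a_mid","wrist"): print(round(r["score"],2),np.round(r["box"],1),ray("wrist",[r["box"][:2]],.038,cal).round(4))
cv2.imwrite("pics/w_end.png",cv2.resize(im[60:300,130:430],(750,600),interpolation=2)); print(state()["time"])
E
```

```text
True [ 0.53831732 -0.26647635  0.04677488] [0.32225342 0.19672116 2.2624292 ]
0.9 [284.9 236.3  32.4  35.8] [[ 0.5433 -0.3477  0.038 ]]
15.975
```

View pics/w_end.png

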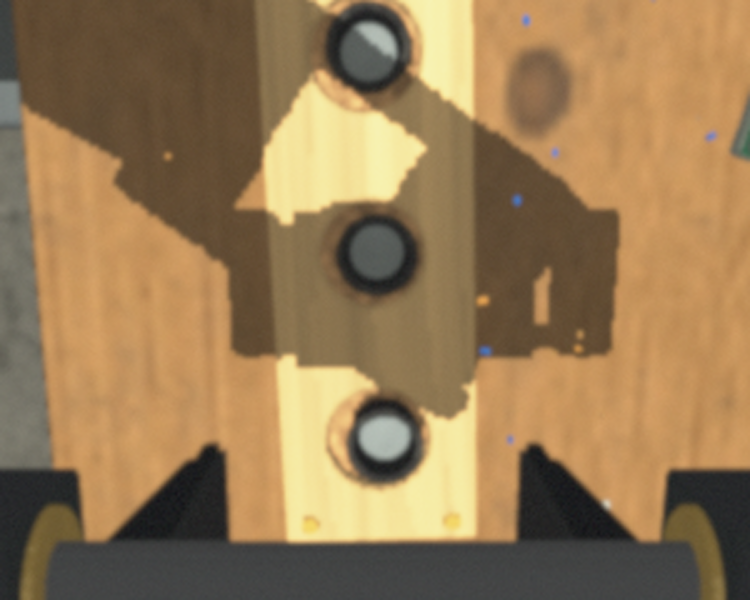

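The spare sits centred in the middle pocket (375,255), upright, and the two neighbours at (368,47) and (385,437) are unmoved. The stop at z 0.0468 matches contact with the pocket floor (0.047).

```bash
python3 -c "
from h import *
hand_in(); print(state()['time'])"
```

```text
the job is handed in; nothing more can be done
the job is handed in; nothing more can be done
```

I put the black spare loupe in the rack's empty middle pocket, let go, raised the gripper clear and handed the job in. The clock read about 16 s of the 35 s allowed just before. `hand_in()` gives no verdict.

- **Depth:** the loupe touched down with the TCP at z = 0.0468 m, against 0.047 m expected for the pocket floor, so it is fully down.
- **Position:** the last wrist picture shows it upright and roughly centred in the pocket. The two other loupes look unmoved in their end pockets. I judged both by eye, not by measurement.
- **Disagreements:** the last `trace` call found only one of the three loupes, the one at y ≈ -0.348. My predicted outline for the +y end pocket was about 3 mm off, and the held loupe looked 2–3 mm off-centre along y. Both are within the 10 mm tolerance.

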